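Feel for the slide hybridiser's lid release and press it

TASK

Open the slide hybridiser, the flat white bench unit with the windowed lid: rest a fingertip on the dark grey strip along its front edge, right near one end, slide it along the strip in light contact until it comes to the release notch, and press the catch down inside it so that the sprung lid swings up. Leave the lid standing fully open, never lean hard on the unit, and do not shift any of the loose things lying about.

Things in the scene. Friction and masses are not known exactly. Their poses are not given: they have to be found in the camera images.
- station: Slide hybridiser, fixed: a white box 306 mm deep (x), 390 wide (y), 105 high, windowed lid on top. Origin: at desk height, mid-width, 156 mm behind the front face; its -x axis points out of the front (towards the robot), z up. Front corners (|y| over 110 mm) are 105 mm high. From x = -116 mm back the closed lid's top is 122 mm high. Rigid, but for lid and catch.
- strip_mid (a point): Middle of the dark grey release strip's top (station x -137, y 0, z 104 mm), axes as the station's. The strip's flat top runs along y, bare for 110 mm either way, and 18 mm either way in x. Somewhere in it is the release notch, of the same grey: its place differs from unit to unit and is not reported; its centre lies anywhere from 40 mm left to 40 mm right of this point.
- catch (a joint): Travel of the catch, m: 0 at rest, 0.006 fully down. The notch, 56 mm long (y), open above and in front, runs from station x -155 to -128 mm. The catch is a flat pad, of the same grey, that fills it, 8 mm below the strip's top, and goes straight down 6 mm against a spring: 3 N at first, 8 N at the hard stop. It frees the lid at about 0.004 and springs back when let go.
- lid (a joint): Lid angle, rad: 0 closed, 1.2 fully open. 254 mm deep, 380 wide, hinged along its back edge (station x 126, z 100 mm). A hook holds it shut; once the catch is pressed, springs swing it up to 1.2 in about 3 s and hold it there. Its front edge rises and moves back, away from the strip; a hand over it only delays it.
- mailer: Loose: white plastic slide mailer lying flat, 87 x 32 x 13 mm, in front of the unit. Origin: centre of its underside.
- tape: Loose: roll of white tape lying flat, 54 mm across, 19 mm high, in front of the unit. Origin: centre of its underside.
- timer: Loose: white bench timer, 60 x 68 x 19 mm, left of the unit. Origin: centre of its underside.
- coplin: Loose: glass staining jar with a lid, 52 mm across, 102 mm high, right of the unit. Origin: centre of its underside.
- bottle: Loose: white plastic bottle, 52 mm across, 150 mm high, right of the unit. Origin: centre of its underside.
- slidebox: Loose: black slide box lying flat, 92 x 102 x 34 mm, left of the unit. Origin: centre of its underside.
- marker: Loose: white marker pen lying on the desk, 125 mm long, 14 mm thick, in front of the unit's right corner. Origin: at its middle, on its underside.

How it is judged:
By the outcome, as a careful person would: the job done as asked, in the order asked, and still so for the second after the job is handed in, with the robot touching nothing.
It also fails if it takes over 54 s, if anything falls off the work surface, if the arm or the gripper's body presses on something with over 40 N, if the wrist force passes 120 N, or if a joint passes its speed limit or range.

ROBOT

A 6-joint arm with a two-finger parallel gripper is mounted at the origin on the work surface. World frame = base frame: x ahead of the robot, y to its left, z up, the work surface at z = 0. Lengths are in m, angles in rad, forces in N, time in s.
With the tool pointing down it reaches from about 0.35 to 0.85 m from the base axis. Payload 8.1 kg.
Tool frame: the origin (TCP) lies midway between the tips of the shut fingers; the grasp point (between the pads) lies 19 mm behind it (bot.tcp_to_grasp is the distance from the TCP to the grasp point, in m); x points along the fingers, y is the direction in which the jaws open and shut, and the axes are right-handed (so a half turn about x gives the same grasp; the last joint's range is limited). The gripper opens to 93 mm and grips with 3 to 60 N. Pads are 15 mm wide; open, the fingers measure 128 mm over their backs; the gripper's body (75 mm by 188 mm) begins 65 mm behind the grasp point.
Start: joints at [1.207, 0.13, 1.488, -0, 1.523, -0.085], TCP at [0.165, 0.577, 0.219] pointing down, gripper open.
Joint ranges: [-2.96, 2.96], [-0.89, 2.26], [0.02, 2.5], [-1.34, 4.48], [0, 2.73], [-2.66, 2.66]. Speed limits (rad/s): [2.39, 2.39, 2.79, 3.14, 3.14, 3.14].

INTERFACE

Orientations are given as a rotation vector (axis times angle).
In Python, from workcell import bot gives the robot as it stands. Calls block until the motion is done:
- bot.reach(position, orientation): joint-space move of the TCP to a pose.
- bot.move_l(position, rot=None, rate=0.15, contact_N=None): straight line of the TCP; rot=None keeps the orientation; rate is the mean speed in m/s. With contact_N (N) it stops when the force on the tool has changed by that much, and returns True; else False.
- bot.move_j(angles): joint-space move.
- bot.grip(opening, f_grip=None): finger opening in m; f_grip is the grip in N (None keeps the last); returns when the fingers have stopped.
- bot.wait(seconds).
- bot.solve_ik(position, orientation): joint angles nearest the present ones, or None.
- bot.observe(): the state.
- bot.grab_frame(name): name is "scene" or "top" or "wrist"; returns a dict with "frame" (400x640x3 uint8, red, green, blue), "fovy" (degrees; the focal length in pixels is half the picture's height over the tangent of half this angle, whatever the lens; pixels are square), "cx", "cy" (the principal point, pixels), "R" (3x3) and "t" (3): a world point X has camera coordinates R X + t; the wrist camera has in their place "mount" (4x4, takes a point from camera to tool coordinates, whose origin is the TCP and whose axes are the tool frame's). Camera axes: x right, y down, z forward; pixel columns grow to the right and rows downward; lengths in m; the calibration is good to about 2 mm. A picture is of the moment at which its call begins: read the wrist's pose just before it. There is no depth.
A pose or a line that the arm cannot do raises bot.PlanningError and nothing moves.
- bot.job_done(): hands the job in, once; it reports no verdict.
The state is a dict: "time": time; "joints": joint angles; "joint_velocities": joint speeds; "joint_efforts": joint torques, N m; "tcp_pos": TCP position; "tcp_rot": TCP orientation; "contact_force": force on the tool from outside, world axes, zero at the start; "moment": the same for the moment, N m; "width": finger opening in m.
Only numpy, scipy, OpenCV 4.12 (cv2) and the standard library are available. Lean on these libraries where they do the work, as an engineer would, in place of code of your own. Each camera call takes 0.05 s, during which the arm holds its last target.

## Working session

There is one attempt and no reset: what is moved stays moved. The work goes in short steps, each a Python script; the robot and the scene stay as the last script left them, time stands still between calls to the robot, and variables do not carry over. Pictures are saved under pics/ and viewed, and the job is handed in when it is done.

```bash
ls; mkdir -p pics
python3 - <<'E'
from workcell import bot
import cv2
s=bot.observe();print({k:s[k] for k in s})
for n in("scene","top"):
    f=bot.grab_frame(n);cv2.imwrite(f"pics/{n}0.png",f["frame"][:,:,::-1]);print(n,f["fovy"],f["cx"],f["cy"],f["R"],f["t"])
f=bot.grab_frame("wrist");cv2.imwrite("pics/wrist0.png",f["frame"][:,:,::-1]);print(f["fovy"],f["mount"])
E
```

```text
pics
{'time': 0.0, 'joints': array([ 1.20660182e+00,  1.31136815e-01,  1.48926210e+00, -9.14775321e-06,
        1.52302528e+00, -8.53939989e-02]), 'joint_velocities': array([-0.00061973, -0.00075157,  0.00107481, -0.00068391,  0.00155006,
        0.00149234]), 'joint_efforts': array([ 6.92484136e-04, -5.59856272e+01, -4.91749048e+01,  7.67379999e-02,
        3.57240485e-02, -1.36912890e-04]), 'tcp_pos': array([0.16489552, 0.57630154, 0.21761144]), 'tcp_rot': array([ 0.21744514,  1.56009466, -0.22026056]), 'contact_force': array([-0.77578036,  0.08496935,  0.46485566]), 'moment': array([-0.017668  ,  0.01243292, -0.0272613 ]), 'width': 0.0930444809988451}
scene 55.20375920263003 315.48709693797446 200.82739390608867 [[ 0.74071464  0.67155816  0.01874725]
 [ 0.50188306 -0.53458502 -0.67995018]
 [-0.4466041   0.51305798 -0.73301861]] [-0.45112983 -0.20395939  1.26589155]
top 57.25701628080255 326.9825691405154 196.05270718032256 [[ 0.02110091 -0.99966083 -0.0152636 ]
 [-0.99572143 -0.01963907 -0.09029478]
 [ 0.08996439  0.0171036  -0.99579811]] [0.02141276 0.55605892 0.77934426]
62.38091471507499 [[ 1.36411422e-05 -2.86962432e-01  9.57941837e-01 -1.66428226e-01]
 [ 9.99999932e-01  3.55814041e-04  9.23481136e-05 -2.70783692e-04]
 [-3.67349596e-04  9.57941771e-01  2.86962418e-01 -7.99832928e-02]
 [ 0.00000000e+00  0.00000000e+00  0.00000000e+00  1.00000000e+00]]
```

View pics/scene0.png

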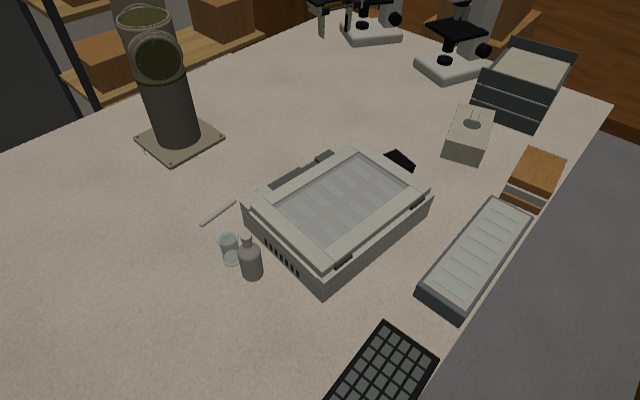

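View pics/top0.png

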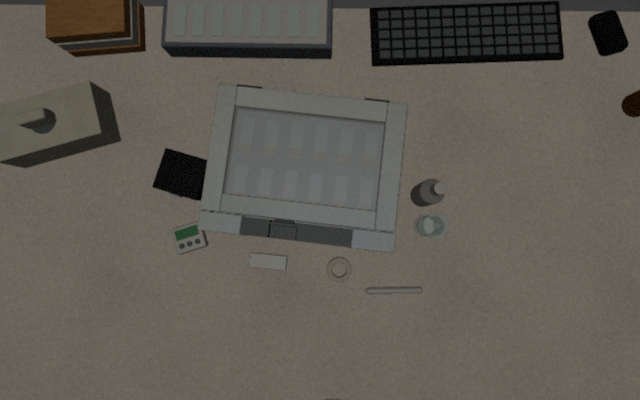

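View pics/wrist0.png

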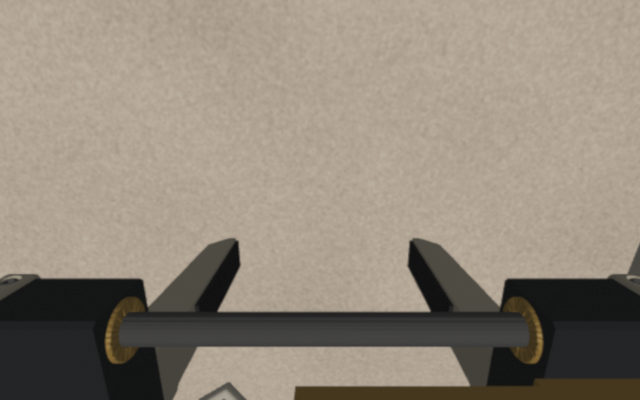

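The top view shows the strip at about (240..352, 218..246), with an outline that could be the notch at about (270..297, 222..240). I'll enlarge that area.

```bash
cat > h.py <<'E'
import numpy as np, cv2
from workcell import bot
def ray(f,u,v):
    F=200/np.tan(np.radians(f["fovy"])/2)
    d=np.array([(u-f["cx"])/F,(v-f["cy"])/F,1.])
    return -f["R"].T@f["t"], f["R"].T@d
def onz(f,u,v,z):
    o,d=ray(f,u,v); return o+d*(z-o[2])/d[2]
def proj(f,X):
    F=200/np.tan(np.radians(f["fovy"])/2); c=f["R"]@np.array(X)+f["t"]
    return c[0]/c[2]*F+f["cx"], c[1]/c[2]*F+f["cy"]
E
python3 - <<'E'
from h import *
f=bot.grab_frame("top");g=f["frame"][:,:,::-1]
c=cv2.resize(g[195:265,190:410],None,fx=3.6,fy=3.6,interpolation=cv2.INTER_CUBIC)
cv2.imwrite("pics/strip1.png",np.clip(c.astype(float)*1.5,0,255).astype(np.uint8))
h=cv2.cvtColor(g,cv2.COLOR_BGR2GRAY)
m=((h<95)&(h>30)).astype(np.uint8)*255
m[:205]=0;m[255:]=0;m[:,:225]=0;m[:,365:]=0
cs,_=cv2.findContours(m,0,2);c=max(cs,key=cv2.contourArea)
r=cv2.minAreaRect(c);print(r);b=cv2.boxPoints(r);print(b)
for p in b:print(onz(f,*p,.104))
print(h[215:252,255],h[215:252,285],h[215:252,330])
s=bot.grab_frame("scene");g=s["frame"][:,:,::-1]
c=cv2.resize(g[130:230,230:350],None,fx=6,fy=6,interpolation=cv2.INTER_CUBIC)
cv2.imwrite("pics/strip2.png",np.clip(c.astype(float)*1.5,0,255).astype(np.uint8))
E
```

```text
((293.41595458984375, 230.25592041015625), (140.15020751953125, 22.315942764282227), 6.679886341094971)
[[222.51865 233.18687]
 [225.11447 211.02242]
 [364.31326 227.32497]
 [361.71744 249.48943]]
[0.4708601  0.23574361 0.104     ]
[0.51463688 0.23262998 0.104     ]
[ 0.48823922 -0.04314063  0.104     ]
[ 0.44502762 -0.03859596  0.104     ]
[ 81  80  87  67  58  56  59  55  50  53  59  55  56  52  60  57  58  57
  55  55  62  88 100 104 100  96 102 101  98  97  97 102 102 100 101  99
 100] [108 108 109  99  75  39  49  48  52  59  52  49  59  58  59  59  56  58
  59  56  58  59  61  55  76 102 102 100 100  99 100 101  98  97  97  98
  97] [112 114 108 114 111 107 110 110 108  84  79  81  60  57  61  58  59  61
  58  59  61  61  59  57  62  59  59  58  61  69  91 102 103 108 107 106
 104]
```

View pics/strip1.png

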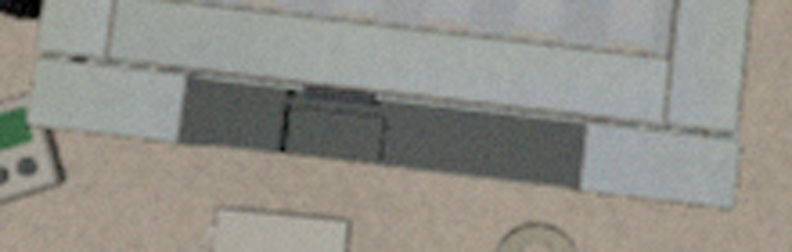

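View pics/strip2.png

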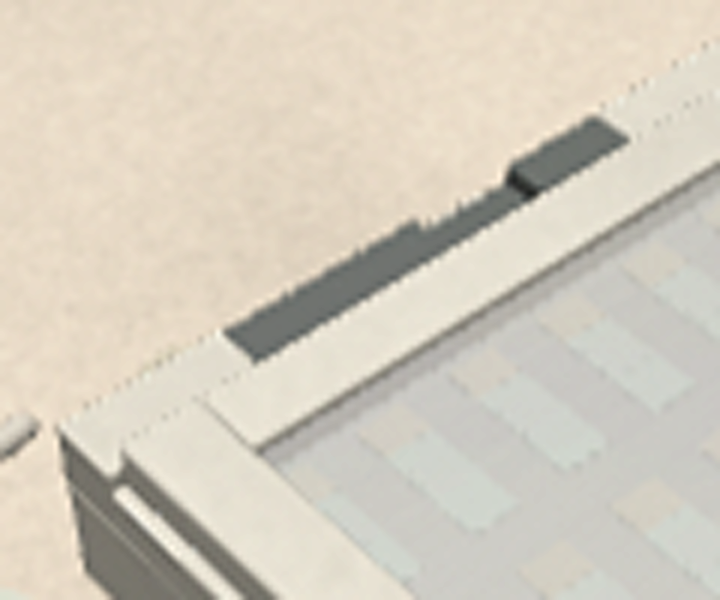

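```bash
cat >> h.py <<'E'
from scipy.spatial.transform import Rotation as Ro
def Rt(yaw,tilt,s=1):
    x=np.array([np.cos(yaw)*np.sin(tilt),np.sin(yaw)*np.sin(tilt),-np.cos(tilt)])
    y=s*np.array([-np.sin(yaw),np.cos(yaw),0]); return np.c_[x,y,np.cross(x,y)]
E
python3 - <<'E'
from h import *
f=bot.grab_frame("top")
P=lambda U,V,z:onz(f,(U+.5)/3.6+189.5,(V+.5)/3.6+194.5,z)
A=P(180,140,.104);B=P(583,188,.104);A2=P(187,76,.104);B2=P(586,123,.104)
cl=P(29,123,.105);cr=P(734,206,.105)
print("strip",A,B,np.linalg.norm(A-B),A2,B2);print("corners",cl,cr,np.linalg.norm(cl-cr))
print("notch",P(285,150,.104),P(383,160,.104),P(287,95,.104),P(381,110,.104))
w=(cl-cr);yaw=np.arctan2(-w[0],w[1]);w2=A-B;yaw2=np.arctan2(-w2[0],w2[1]);print("yaw",yaw,yaw2)
yaw=(yaw+yaw2)/2
ex=np.array([np.cos(yaw),np.sin(yaw),0]);ey=np.array([-np.sin(yaw),np.cos(yaw),0])
mid=((cl+cr)/2)+ex*.019; mid2=(A+B)/2+ex*.018;print("mid",mid,mid2)
m=(mid+mid2)/2;m[2]=.104
s=bot.grab_frame("scene")
# two-view triangulation: strip ends front corners; scene crop /6 +(230,130)
Q=lambda U,V:((U+.5)/6+229.5,(V+.5)/6+129.5)
def tri(a,b):
    o1,d1=a;o2,d2=b;M=np.c_[d1,-d2];k=np.linalg.lstsq(M,o2-o1,rcond=None)[0]
    p=o1+d1*k[0];q=o2+d2*k[1];return (p+q)/2,np.linalg.norm(p-q)
T=lambda U,V:ray(f,(U+.5)/3.6+189.5,(V+.5)/3.6+194.5)
print("tri L",tri(T(180,140),ray(s,*Q(597,114))),"R",tri(T(583,188),ray(s,*Q(224,330))))
print(Ro.from_rotvec(bot.observe()["tcp_rot"]).as_matrix().round(2))
np.savez("st.npz",mid=m,yaw=yaw)
for sg in(1,-1):
  for t in(0,.3,.4):
    p=m+ey*.09-ex*.001;p[2]=.15
    print(sg,t,bot.solve_ik(p,Ro.from_matrix(Rt(yaw,t,sg)).as_rotvec()))
E
```

```text
strip [0.47091281 0.20185146 0.104     ] [ 0.44968308 -0.01876123  0.104     ] 0.22163180708753244 [0.50595473 0.19948591 0.104     ] [ 0.48485395 -0.0198661   0.104     ]
corners [0.47842304 0.28502027 0.105     ] [ 0.44186356 -0.10036486  0.105     ] 0.3871153507558839
notch [0.46670868 0.14408327 0.104     ] [0.46243828 0.09035294 0.104     ] [0.49668604 0.14404776 0.104     ] [0.48957341 0.09222896 0.104     ]
yaw -0.09458172268294657 -0.09593539591665848
mid [0.47905716 0.09052053 0.105     ] [0.47821634 0.08983305 0.104     ]
tri L (array([0.4721269 , 0.20270773, 0.10591933]), np.float64(0.00352206431200004)) R (array([ 0.45132031, -0.01697597,  0.10751426]), np.float64(0.004343654576007232))
[[-0.    0.28  0.96]
 [-0.    0.96 -0.28]
 [-1.   -0.   -0.  ]]
1 0 [ 0.25539846 -0.04788814  1.79800989  0.          1.39147091 -1.2201393 ]
1 0.3 [ 0.34780622 -0.32078063  2.06800551 -0.14083178  1.12573138 -1.08421297]
1 0.4 [ 0.38708874 -0.40530782  2.15602026 -0.21073106  1.04229279 -1.01399121]
-1 0 [ 0.25539846 -0.04788814  1.79800989  0.          1.39147091  1.92145335]
-1 0.3 [ 0.34780622 -0.32078063  2.06800551 -0.14083178  1.12573138  2.05737968]
-1 0.4 [ 0.38708874 -0.40530782  2.15602026 -0.21073106  1.04229279  2.12760145]
```

```bash
cat >> h.py <<'E'
S=np.load("st.npz") if __import__("os").path.exists("st.npz") else None
yaw=float(S["yaw"]);mid=S["mid"]
ex=np.array([np.cos(yaw),np.sin(yaw),0]);ey=np.array([-np.sin(yaw),np.cos(yaw),0])
TILT=.3
def pt(x,y,z):
    p=mid+ex*x+ey*y;p[2]=z;return p
RV=Ro.from_matrix(Rt(yaw,TILT,1)).as_rotvec()
E
python3 - <<'E'
from h import *
bot.grip(0.0,20)
bot.reach(pt(-.001,.091,.19),RV)
bot.move_l(pt(-.001,.091,.13),rate=.1)
o=bot.observe();print(o["time"],o["tcp_pos"],pt(-.001,.091,.13),o["width"],o["contact_force"])
for n in("top","scene","wrist"):
    f=bot.grab_frame(n);cv2.imwrite(f"pics/{n}2.png",f["frame"][:,:,::-1])
g=cv2.imread("pics/top2.png")[150:280,170:390];a=cv2.resize(g,None,fx=2.5,fy=2.5)
g=cv2.imread("pics/scene2.png")[80:280,220:440];b=cv2.resize(g,None,fx=2.5*.7,fy=2.5*.7)
w=cv2.imread("pics/wrist2.png");b=np.hstack([b,cv2.resize(w,(400,250))])[:,:785]
im=np.zeros((325+b.shape[0]+0,800,3),np.uint8)
im[:325,:550]=a;im[325:,:b.shape[1]][:b.shape[0]]=b
im=im[:600] if im.shape[0]>600 else im
cv2.imwrite("pics/c2.png",np.clip(im*1.4,0,255).astype(np.uint8))
E
```

```text
4.3917 [0.48660494 0.18107816 0.13050791] [0.48629671 0.18085934 0.13      ] 0.0003202241389851218 [-0.21214191  0.52874617  0.51389275]Traceback (most recent call last):
  File "<stdin>", line 10, in <module>
    return _nx.concatenate(arrs, 1, dtype=dtype, casting=casting)
           ~~~~~~~~~~~~~~~^^^^^^^^^^^^^^^^^^^^^^^^^^^^^^^^^^^^^^^
ValueError: all the input array dimensions except for the concatenation axis must match exactly, but along dimension 0, the array at index 0 has size 350 and the array at index 1 has size 250
```

View pics/top2.png

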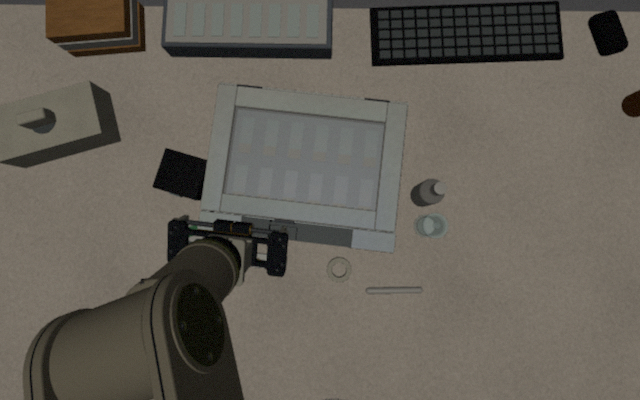

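View pics/scene2.png

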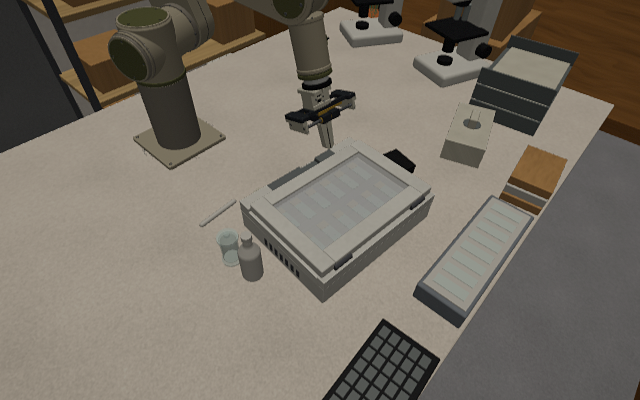

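View pics/wrist2.png

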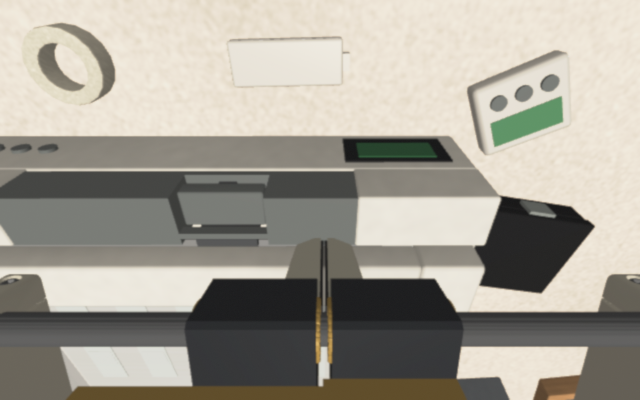

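The wrist view shows the strip at (0..357, 172..245), the notch at about (180..268, 175..235) and the fingertip at about (325, 240). I'll cross-check the strip position by casting rays from this view.

Run:
```python
from h import *
o=bot.observe();f=bot.grab_frame("wrist")
T=np.eye(4);T[:3,:3]=Ro.from_rotvec(o["tcp_rot"]).as_matrix();T[:3,3]=o["tcp_pos"]
C=T@f["mount"]; f["R"]=C[:3,:3].T;f["t"]=-C[:3,:3].T@C[:3,3]
st=lambda p:np.round(1000*np.r_[(p-mid)@ex,(p-mid)@ey],1)
for n,u,v in[("L front",356,171),("L front2",357,194),("Lback",357,244),("notch lf",266,175),("notch lb",268,235),("notch rf",180,175),("rb",183,235)]:
    print(n,st(onz(f,u,v,.104)))
print("proj",[ [round(q) for q in proj(f,pt(x,y,.104))] for x,y in((-.018,.11),(.018,.11),(-.018,.091),(0,.091))],"tcp",proj(f,o["tcp_pos"]))
g=cv2.resize(f["frame"][120:280,130:400,::-1],None,fx=2.9,fy=2.9);cv2.imwrite("pics/w3.png",g)
```

```text
L front [-36.6 109.2]
L front2 [-21.3 110.7]
Lback [ 17.3 112.9]
notch lf [-34.1  58.7]
notch lb [ 9.8 55.7]
notch rf [-34.1  10.3]
rb [9.8 1.6]
proj [[356, 199], [353, 245], [323, 199], [323, 223]] tcp (np.float64(323.9629700322617), np.float64(252.59511833273365))
```

View pics/w3.png

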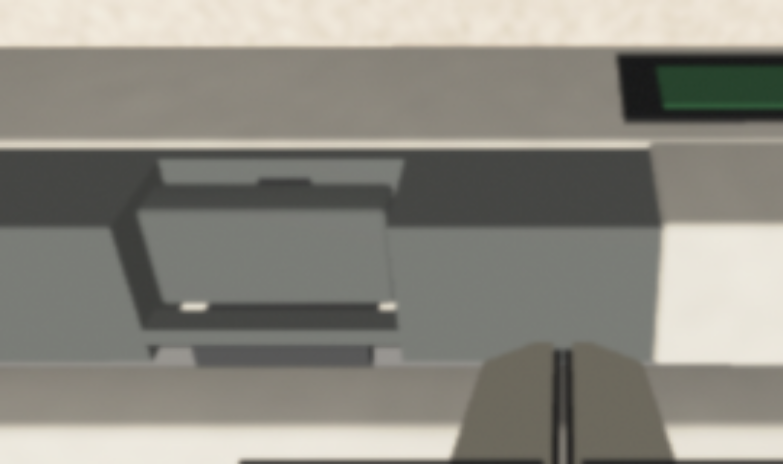

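The strip agrees between the two views to within about 2 mm. The notch centre is at about y=+28 mm, so I'll touch down near the left end.

Run:
```python
from h import *
bot.move_l(pt(-.001,.098,.118),rate=.06)
o=bot.observe();f0=o["contact_force"];print(o["time"],f0)
c=bot.move_l(pt(-.001,.098,.098),rate=.012,contact_N=1.5)
o=bot.observe();print(c,o["time"],o["tcp_pos"],o["contact_force"]-f0)
bot.wait(.15);o=bot.observe();print(o["tcp_pos"],o["contact_force"]-f0)
np.save("f0.npy",f0)
```

```text
4.975 [ 0.27974507  0.48921432 -0.97595199]
True 5.9667 [0.4869422  0.18781329 0.10646427] [-1.23628062 -0.88529073  5.02954451]
[0.48693239 0.18779594 0.10647102] [-0.2863296  -0.67557681  6.0111164 ]
```

```bash
cat >> h.py <<'E'
def fz(n=5):
    a=[]
    for _ in range(n): bot.wait(.01);a.append(bot.observe()["contact_force"])
    return np.mean(a,0)
E
python3 - <<'E'
from h import *
f0=np.load("f0.npy")
z=bot.observe()["tcp_pos"][2]
print(fz()-f0)
for dz in(.0002,.0004):
    bot.move_l(pt(-.001,.098,z-dz+0*z) if 0 else pt(-.001,.098,z+dz),rate=.02)
    o=bot.observe();print(dz,o["time"],o["tcp_pos"][2],fz()-f0)
E
```

```text
[-0.86202458 -0.5605612   6.1025653 ]
0.0002 6.4083 0.10658316606823288 [-0.00625692 -0.54778355  3.76986532]
0.0004 6.7 0.10669622943937163 [ 0.6305576  -0.505645    2.25728656]
```

Run:
```python
from h import *
f0=np.load("f0.npy")
zc=.10645+.0004;y=.098;low=0
while y>.030:
    y-=.004
    bot.move_l(pt(-.001,y,zc),rate=.03)
    F=fz(3)-f0;o=bot.observe()
    print(round(y*1e3),round(o["time"],2),round(zc*1e3,2),round(o["tcp_pos"][2]*1e3,2),F.round(1))
    if abs(F[2])>12 or abs(F[1])>10: print("STOP");break
    zc+=np.clip((F[2]-3)/12e3,-.0003,.0003)
    if F[2]<.8:
        low+=1
        if low>=3: print("lost contact");break
    else: low=0
```

```text
94 7.05 106.85 106.67 [-0.6 -0.2  2.6]
90 7.36 106.81 106.71 [-0.1 -0.8  2.1]
86 7.67 106.74 106.7 [-0.7 -0.7  2.5]
82 7.97 106.7 106.7 [-0.8 -0.9  2.7]
78 8.28 106.67 106.69 [-0.6 -0.5  2.3]
74 8.59 106.62 106.66 [ 0.2 -0.5  2.5]
70 8.9 106.58 106.64 [-0.8 -0.2  2.6]
66 9.21 106.55 106.61 [-0.7  0.3  3.5]
62 9.52 106.59 106.61 [-0.2  0.3  3.2]
58 9.82 106.6 106.55 [ 0.2 -0.2  2.5]
54 10.13 106.56 106.5 [-0.2 -0.5  3. ]
50 10.44 106.56 106.1 [-0.1 -0.8  1.5]
46 10.75 106.44 106.36 [-0.2 -0.3  0.9]
42 11.06 106.26 106.28 [-0.3 -1.3  1.1]
38 11.37 106.11 106.06 [-0.7 -0.5  1.3]
34 11.68 105.97 105.94 [-0.2 -1.   0.8]
30 11.98 105.79 105.76 [-0.3 -0.8  0.8]
```

The force drops at y≈50 mm, so the fingertip has entered the notch, matching the images. Next I'll feel down to the catch and press it.

Run:
```python
from h import *
f0=fz(8);print("f0",f0)
zt=.1066-.008-.004
c=bot.move_l(pt(-.001,.029,.1005),rate=.03,contact_N=3)
print(c,bot.observe()["tcp_pos"],fz()-f0)
z=.1005
while not c and z>.0925:
    z-=.001
    bot.move_l(pt(-.001,.029,z),rate=.015)
    F=fz(3)-f0;o=bot.observe();print(round(z*1e3,2),round(o["time"],2),round(o["tcp_pos"][2]*1e3,2),F.round(1))
    if F[2]>9.5 or np.linalg.norm(F[:2])>8: print("stop");break
f=bot.grab_frame("scene");cv2.imwrite("pics/scene4.png",f["frame"][:,:,::-1])
f=bot.grab_frame("wrist");cv2.imwrite("pics/wrist4.png",f["frame"][:,:,::-1])
```

```text
f0 [-0.15092175 -0.11932803 -0.35632634]
False [0.48004882 0.11904737 0.09998185] [0.60269043 0.03250687 0.32294406]
99.5 12.7 99.5 [0.1 0.2 0.5]
98.5 12.97 98.69 [0.1 0.6 1.1]
97.5 13.25 97.87 [-0.3  0.3  4. ]
96.5 13.53 96.76 [-0.4 -0.1  5. ]
95.5 13.8 95.78 [-0.8  0.1  5. ]
94.5 14.07 94.8 [-0.8  0.7  5.7]
93.5 14.35 93.86 [-0.9  0.1  6.7]
92.5 14.62 92.95 [-1.5  0.4  7.2]
```

View pics/scene4.png

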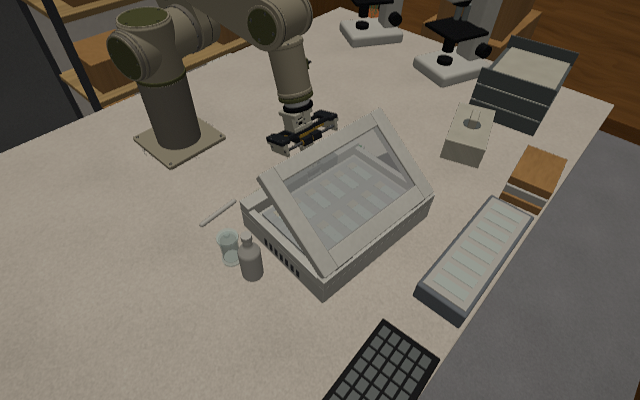

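View pics/wrist4.png

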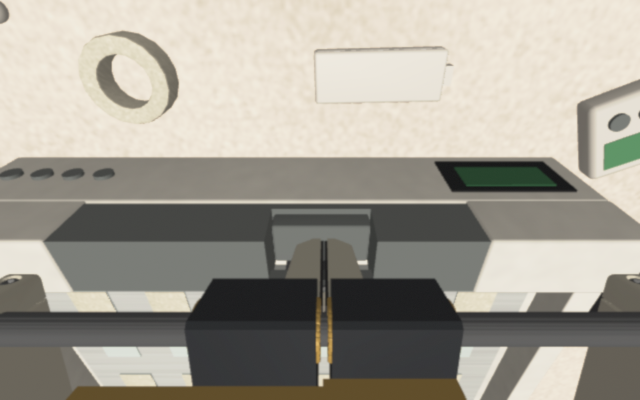

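The lid is swinging up, and the fingertip sits inside the notch at about (320, 250) in the wrist view. I'll retract up and towards the robot.

Run:
```python
from h import *
bot.wait(.3)
bot.move_l(pt(-.003,.029,.125),rate=.05)
bot.move_l(pt(-.06,.029,.22),rate=.12)
bot.wait(2)
o=bot.observe();print(o["time"],o["tcp_pos"],o["contact_force"])
for n in("top","scene"):
    f=bot.grab_frame(n);cv2.imwrite(f"pics/{n}5.png",f["frame"][:,:,::-1])
s=f
# expected lid front top edge at 1.2 rad, station frame
so=mid-ex*(-.137);so[2]=0
for a in(1.2,1.0):
  for y in(-.19,.19):
    p=so+ex*(.126-.254*np.cos(a))+ey*y;p[2]=.1+.254*np.sin(a);print(a,y,np.round(proj(s,p)))
```

```text
18.9 [0.42167314 0.124756   0.22000788] [ 0.51533733 -0.22407527  0.20271451]
1.2 -0.19 [284. 170.]
1.2 0.19 [416.  94.]
1.0 -0.19 [270. 167.]
1.0 0.19 [399.  95.]
```

View pics/scene5.png

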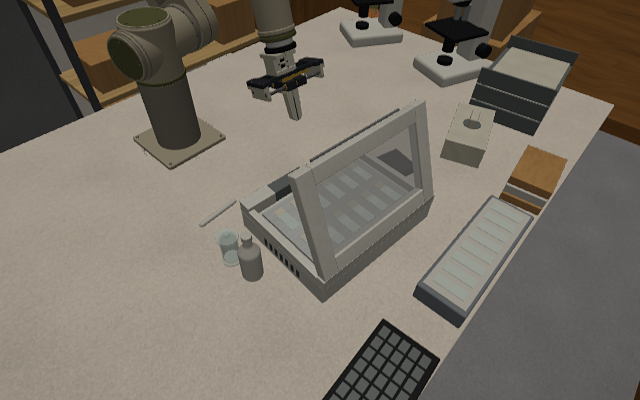

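View pics/top5.png

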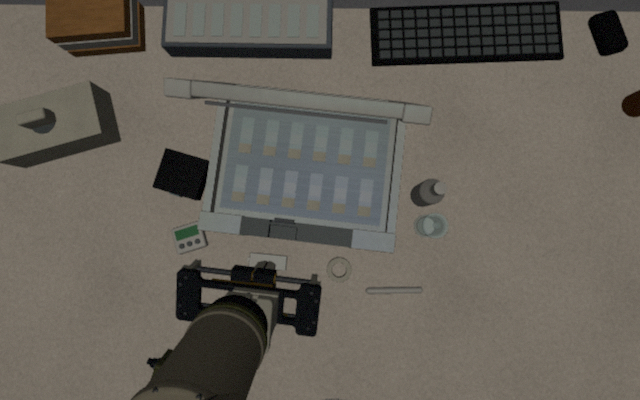

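The scene view shows the lid's free edge at about (290,168)–(424,101). The prediction for 1.2 rad is (284,170)–(416,94), with lid thickness ignored. I'll check that it has stopped moving and that the loose things are where they were.

Run:
```python
from h import *
bot.wait(1)
f=bot.grab_frame("scene")["frame"][:,:,::-1].astype(int);print("moved px",(abs(f-cv2.imread("pics/scene5.png")).max(2)>40).sum())
a=cv2.imread("pics/top0.png",0).astype(int);b=bot.grab_frame("top")["frame"][:,:,::-1].copy();b=cv2.cvtColor(b,cv2.COLOR_BGR2GRAY).astype(int)
for n,(x0,x1,y0,y1) in dict(tape=(325,355,255,285),marker=(360,428,283,298),jar=(412,450,212,240),bottle=(410,447,178,207),timer=(170,209,222,254),box=(150,203,150,200),mailer_top=(247,290,250,260)).items():
    d=abs(a-b)[y0:y1,x0:x1];print(n,(d>25).sum(),d.size)
bot.job_done()
```

```text
moved px 0
tape 0 900
marker 0 1020
jar 0 1064
bottle 0 1073
timer 0 1248
box 7 2650
mailer_top 0 430
the job is handed in; nothing more can be done
```

The slide hybridiser is open, with its lid standing fully up, and I've handed the job in at about 20 s of the 54 s allowed.

**What I did:** I touched the shut fingertips down near the left end of the strip, about 12 mm from it. I then slid them along in light contact until the force dropped at about y = +50 mm, where the notch began. At about y = +29 mm I pressed the catch down until the lid was released, then drew the arm back clear.

**Forces:** Sliding was mostly 2–3.5 N and the catch press peaked at about 7 N. The first touch was the heaviest on the strip: it settled at about 6 N against the 1.5 N stop I had set, and I eased it off straight away.

**Last checks:**
- **Lid:** its edge sits within about 8 px of where 1.2 rad predicts, which fits the lid's thickness that I left out. No pixels changed over a further second, so it is holding still.
- **Loose things:** the top view shows no change for the tape, marker, jar, bottle or timer. The slide box area shows 7 changed pixels out of 2650, probably from the lid's changed shadow. Only the mailer's upper edge could be compared, as the gripper hid the rest, and that was unchanged.
- **Disagreement:** triangulating the strip's height from two views gave 106–107.5 mm against the stated 104 mm. Touch put it at about 104 mm (fingertip centre at 106.7 mm, with the tilted tip's lower corner about 2 mm below).

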